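Clear the assembly board of wood chips

ROBOT

A 6-joint arm with a two-finger parallel gripper is mounted at the origin on the work surface. World frame = base frame: x ahead of the robot, y to its left, z up, the work surface at z = 0. Lengths are in m, angles in rad, forces in N, time in s.
With the tool pointing down it reaches from about 0.35 to 0.725 m from the base axis. Payload 6 kg.
Tool frame: the origin (TCP) lies at the centre of the arm's flange, where the gripper is bolted on; the fingertips stand 173 mm ahead of it and the grasp point (between the pads) lies 155 mm ahead of it; z points along the fingers, y is the line along which they close (so a half turn about z gives the same grasp; the last joint's range is limited). The gripper opens to 85 mm and grips with 20 to 120 N. Pads are 22 mm wide; open, the fingers measure 114 mm over their backs; the gripper's body (76 mm by 85 mm) begins 54 mm behind the grasp point. The pads swing forward as they close: fully open they stand 13 mm farther back than shut.
Start: joints at [1.604, 0.04, 0.085, 0, -1.615, -0.334], TCP at [0.178, 0.573, 0.405] pointing down, gripper open.
Joint ranges: [-2.56, 2.56], [-1.29, 2.01], [-1.08, 1.49], [-3.29, 1.98], [-2.81, -0.18], [-2.99, 2.99]. Speed limits (rad/s): [2.57, 2.57, 3.01, 3.14, 3.14, 3.14].

INTERFACE

Orientations are given as a 3x3 rotation matrix whose columns are the frame's x, y, z axes.
In Python, from plant import observe, cams, sign_off gives the robot as it stands. The module is installed in compiled form; this text tells all that it offers.
- The arm moves only by the tool carry_out, never from a script. Its argument "increments" is a list of rows, each an object of numbers: "tx", "ty", "tz": the shift along the tool's x, y, z scaled (see below); "rx", "ry", "rz": the turn, a rotation vector about the tool's x, y, z scaled (see below); "gripper": the opening, from 0 (shut) to 1 (fully open). A call has 1 to 8 rows; each row is the pose to reach, as a shift and turn from the pose commanded when the call began, along the tool's axes at that moment, turning the shorter way round; what a row does not reach only later rows make up. The controller multiplies each number of a shift by 200 mm and each number of a turn by 180 degrees. A row lasts 1/10 s, in which the tool goes at most 50 mm and 8.59 degrees, less where a joint would pass 70% of its speed; a pose out of reach is approached as far as the arm can. A call with a number of a shift or a turn outside -1 to 1 is refused whole. A call with a gripper value outside its range is refused whole. The fingers move at their own pace and stop on an object; "squeeze" is the grip in N (left out, the last holds). Time passes only in rows, so rows that repeat a pose let the fingers close. It gives the time, the measured TCP pose, the force, the opening and the grip force at its end, in the units of the state.
- observe(): the state, without advancing time (a new reading comes with each control period).
- cams.get_image(name): name is "side" or "top" or "wrist"; returns (picture, depth): 480x640x3 uint8, red, green, blue; 480x640 float32, m along the optical axis (not along the pixel's ray), 0 where there is no reading.
- cams.get_calibration(name): a dict with "fx", "fy", "cx", "cy" (pixels), "position" and "rotation" of the camera in the world. Camera axes: x right, y up, looking along -z (the intrinsics and any distortion apply to the point x, -y, -z); pixel columns grow to the right and rows downward; lengths in m; the calibration is good to about 2 mm. A picture is of the moment at which its call begins: read the wrist's pose just before it. get_calibration takes no time and is no camera call; for the wrist camera it gives the pose at the moment of the call.
- sign_off(): hands the job in; it is judged then, once.
The state is a dict: "clock": time; "joints": joint angles; "dq": joint speeds; "tau": joint torques, N m; "tcp_pos": TCP position; "tcp_rot": TCP orientation; "contact_force": force on the tool from outside, world axes, zero at the start; "wrist_torque": the same for the moment, N m; "finger_gap": opening from 0.0 (shut) to 1.0 (fully open); "grasp_force": force on a finger pad.
Only numpy, scipy, OpenCV 4.12 (cv2) and the standard library are available. Lean on these libraries where they do the work, as an engineer would, in place of code of your own. Each camera call takes 0.05 s, during which the arm holds its last target. There are 200 camera calls.

TASK

Clear the white assembly board: first lift the little green-lidded pot off it and stand it on the black tool mat, keeping it upright. Then pick up the scraper block and use it to sweep all six wood chips off the board into the blue tray, without touching the chips with the gripper. Finally stand the scraper back on the mat beside the pot, and leave the glue bottle, the wooden block and the screwdriver where they are.

Things in the scene. Friction and masses are not known exactly. Their poses are not given: they have to be found in the camera images.
- board: fixed white assembly board, raised on battens: 190 (x) x 240 (y) mm, its white top 50 mm above the bench. Two wooden strips, 15 mm wide and 12 mm high, run along its +x and -x edges, leaving a 160 mm wide channel; the +y and -y ends are open. Origin: under its centre, at bench height; z up
- tray: fixed open blue catch tray on the bench at one open end of the board (+y or -y end, varies), parallel to the board: 220 (x) x 130 (y) x 32 mm high, walls and floor 3 mm (floor top within 5 mm of the bench). The edge next to the board is tucked 10 mm under it, so what falls off that end drops in. Origin: centre of its underside
- mat: fixed black rubber tool mat on the bench at the other open end of the board, parallel to it: 230 (x) x 110 (y) x 3 mm thick. Origin: centre of its underside (bench height)
- scraper: loose scraper block standing on the mat: red foot 100 (x) x 30 (y) x 28 mm high with a black sole, and an upright wooden grip 60 (x) x 20 (y) mm on its middle, from 28 to 91 mm above the sole. About 0.2 kg. Grasp the grip across its 20 mm (y). Origin: centre of the sole; z up when standing
- pot: loose small round pot with a green label and a green screw lid, 44 mm diameter, 75 mm high, about 0.16 kg, standing among the chips on the board. Origin: centre of its underside; z up when standing
- glue: bystander: white glue bottle with orange cap, 56 mm diameter, 150 mm high, on the bench; origin: centre of underside
- oak_block: bystander: brown wooden block 70 x 130 x 45 mm on the bench; origin: centre of underside
- driver: bystander: screwdriver lying on the bench beyond the board; origin: near its middle, handle towards its -x
- chip0: one of six loose dark wood chips on the board, 36 (x) x 24 (y) x 16 mm high, 10 g. Origin: centre of its underside as first lying
- chip1: one of six loose dark wood chips on the board, 36 (x) x 24 (y) x 16 mm high, 10 g. Origin: centre of its underside as first lying
- chip2: one of six loose dark wood chips on the board, 36 (x) x 24 (y) x 16 mm high, 10 g. Origin: centre of its underside as first lying
- chip3: one of six loose dark wood chips on the board, 36 (x) x 24 (y) x 16 mm high, 10 g. Origin: centre of its underside as first lying
- chip4: one of six loose dark wood chips on the board, 36 (x) x 24 (y) x 16 mm high, 10 g. Origin: centre of its underside as first lying
- chip5: one of six loose dark wood chips on the board, 36 (x) x 24 (y) x 16 mm high, 10 g. Origin: centre of its underside as first lying

How it is judged:
By the outcome, as a careful person would: the job done as asked, in the order asked, and still so for the second after the job is handed in, with the robot touching nothing.
It also fails if it takes over 66 s, if anything falls off the work surface, if the arm or the gripper's body presses on something with over 40 N, if the wrist force passes 120 N, or if a joint passes its speed limit or range.

## Working session

There is one attempt and no reset: what is moved stays moved. The work goes in short steps, Python scripts to look and compute and a tool call to move; the robot and the scene stay as the last step left them, time stands still between calls to the robot, and variables do not carry over. Pictures are saved under pics/ and viewed, at most 10 in all, crops included, and the job is handed in when it is done.

Besides the shell and the picture viewer there is one more tool, called after "Call:" by a JSON object that holds its "op" and its "data", one argument or row to a line. carry_out: Moves the arm, as the interface text tells. Shifts and turns lie within -1 to 1; 1 stands for 200 mm of shift or 180 degrees of turn. Its arguments: {"type":"object","properties":{"increments":{"type":"array"},"squeeze":{"type":"number"}},"required":["increments"]}

```bash
mkdir -p pics; cat > h.py <<'E'
import numpy as np, cv2
from plant import observe, cams, sign_off
def world(name, uv, d, c=None):
    c=c or cams.get_calibration(name); uv=np.atleast_2d(uv).astype(float); d=np.atleast_1d(d)
    p=np.stack([(uv[:,0]-c['cx'])/c['fx']*d, -(uv[:,1]-c['cy'])/c['fy']*d, -d],1)
    return p@np.array(c['rotation']).T+np.array(c['position'])
def onplane(name, uv, z, c=None):
    c=c or cams.get_calibration(name); o=np.array(c['position']); r=world(name,uv,np.ones(len(np.atleast_2d(uv))),c)-o
    return o+r*((z-o[2])/r[:,2])[:,None]
E
python3 - <<'E'
from h import *
for n in('top','side'):
    im,d=cams.get_image(n); np.savez(f'{n}0.npz',im=im,d=d); cv2.imwrite(f'pics/{n}0.png',im[...,::-1]); print(n,cams.get_calibration(n))
print(observe())
E
```

```text
top {'fx': 590.7999648881756, 'fy': 590.7999648881756, 'cx': 325.4618689393264, 'cy': 237.29018478709455, 'position': array([0.38338773, 0.01573961, 1.51351379]), 'rotation': array([[-0.01961767,  0.99040752, -0.13677755],
       [-0.99979509, -0.01874973,  0.00763118],
       [ 0.00499344,  0.13689923,  0.99057239]])}
side {'fx': 456.0335413701531, 'fy': 456.0335413701531, 'cx': 324.354347200102, 'cy': 239.20003703743708, 'position': array([0.57149356, 0.6881385 , 0.91972491]), 'rotation': array([[-0.99907301,  0.03585408, -0.02382431],
       [-0.04293459, -0.78982048,  0.6118335 ],
       [ 0.0031198 ,  0.61228923,  0.79062771]])}
{'clock': 0.1, 'joints': array([ 1.60368840e+00,  4.07534080e-02,  8.39241155e-02, -4.06695460e-04,
       -1.61553899e+00, -3.33712426e-01]), 'dq': array([-5.58421614e-04, -2.82815499e-05,  2.08886858e-03,  2.55666387e-03,
       -3.10220184e-04, -9.94501040e-04]), 'tau': array([-5.29729165e-03, -3.69349337e+01,  3.48279154e+01,  6.95181459e+00,
       -4.56594920e-03,  2.67378994e-06]), 'tcp_pos': array([0.17767981, 0.57306307, 0.40378528]), 'tcp_rot': array([[ 9.55099055e-01, -2.96286466e-01, -3.54372906e-04],
       [-2.96286649e-01, -9.55097750e-01, -1.58447306e-03],
       [ 1.30997157e-04,  1.61832468e-03, -9.99998682e-01]]), 'contact_force': array([-0.56166097,  0.25449297, -0.86785202]), 'wrist_torque': array([-0.06671461, -0.00890135,  0.00116645]), 'grasp_force': 0.0, 'finger_gap': 1.0014326278695391}
```

View pics/top0.png

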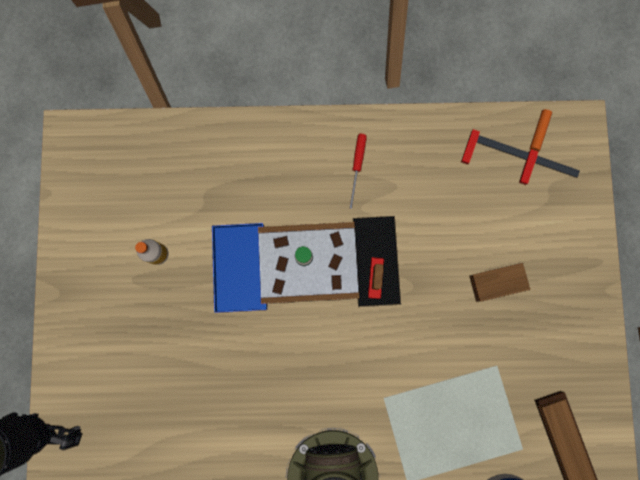

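View pics/side0.png

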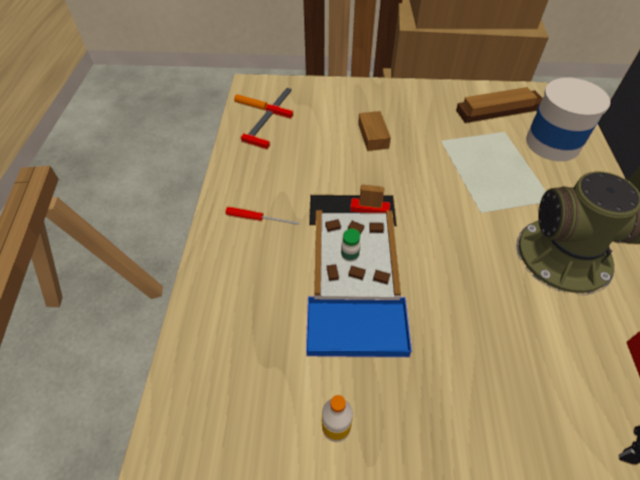

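The top view shows the board around px (308,262), the tray on its left (+y), the mat on its right (-y) with the scraper at (376,278), the pot at (304,256), and chips in two rows around the pot. The side view agrees with this.

```bash
cat > meas.py <<'E'
from h import *
def blobs(im,name,lo,hi,z,roi,amin=15,show=None):
    hsv=cv2.cvtColor(im,cv2.COLOR_RGB2HSV); m=cv2.inRange(hsv,lo,hi); r=np.zeros_like(m); x0,y0,x1,y1=roi; r[y0:y1,x0:x1]=255; m&=r
    out=[]
    for c in cv2.findContours(m,cv2.RETR_EXTERNAL,cv2.CHAIN_APPROX_NONE)[0]:
        if len(c)<6 or cv2.contourArea(c)<amin: continue
        P=onplane(name,c[:,0,:],z); b=cv2.minAreaRect((P[:,:2]*1000).astype(np.float32))
        M=cv2.moments(c); px=[M['m10']/M['m00'],M['m01']/M['m00']]
        print(show,'px',np.round(px,1),'rect c',np.round(b[0],1),'size',np.round(b[1],1),'ang',round(b[2],1),'cent',np.round(onplane(name,[px],z)[0]*1000,1)); out.append(b)
    return out
E
python3 - <<'E'
from meas import *
R={'top':(200,210,410,320),'side':(295,180,420,365)}
for n in R:
    f=np.load(n+'0.npz'); im=f['im']; d=f['d']; r=R[n]
    print(n)
    blobs(im,n,(50,100,50),(80,255,255),.125,r,20,'lid')
    blobs(im,n,(105,100,60),(130,255,255),.032,r,200,'tray')
    blobs(im,n,(0,180,110),(5,255,255),.031,r,20,'foot')
    blobs(im,n,(0,0,0),(180,255,45),.003,r,300,'mat')
    blobs(im,n,(0,0,120),(180,40,255),.050,r,300,'board')
    blobs(im,n,(3,60,30),(20,255,95),.066,r,20,'brown')
    blobs(im,n,(3,60,96),(20,200,220),.062,r,20,'strip')
    for p in ([(304,256),(377,274),(290,280),(385,230),(240,260)] if n=='top' else [(351,237),(371,187),(375,255),(330,205),(358,330)]):
        print(p,im[p[1],p[0]],np.round(world(n,[p],d[p[1],p[0]])[0]*1000,1))
E
```

```text
top
lid px [302.9 254.2] rect c [535.1  58.9] size [33.1 35.6] ang 89.1 cent [535.9  59.1 125. ]
tray px [236.2 267.8] rect c [516.8 224.1] size [218.  129.5] ang 2.1 cent [514.7 229.9  32. ]
foot px [374.5 279.3] rect c [ 483.9 -119.7] size [ 29.7 100.5] ang 83.2 cent [ 479.4 -116.7   31. ]
mat px [376.7 260.9] rect c [ 529.7 -125.8] size [224.3 103.5] ang 1.9 cent [ 528.2 -126.2    3. ]
board px [307.7 262.6] rect c [523.7  49.8] size [160.9 238.8] ang 2.0 cent [522.8  49.8  50. ]
brown px [278.1 286.2] rect c [464.9 122.7] size [19.6 30.2] ang 75.4 cent [464.8 122.6  66. ]
brown px [336.1 281.9] rect c [472.3 -19.1] size [19.6 29.3] ang 88.9 cent [472.5 -19.3  66. ]
brown px [373.5 277.9] rect c [ 484.  -113.4] size [12.2 56.4] ang 88.9 cent [ 480.5 -111.1   66. ]
brown px [281.6 263.6] rect c [520.1 113.8] size [19.6 31.1] ang 73.5 cent [520.1 113.7  66. ]
brown px [335.  261.5] rect c [522.7 -17.7] size [18.7 30.9] ang 62.3 cent [522.7 -17.7  66. ]
brown px [280.6 241.5] rect c [574.7 115.6] size [20.  31.4] ang 10.7 cent [574.8 115.7  66. ]
brown px [336. 239.] rect c [578.6 -2
[... 1349 characters left out ...]
x [356.2 225.9] rect c [522.1 -15.1] size [21.6 33. ] ang 64.6 cent [521.8 -16.7  66. ]
brown px [332.7 225.3] rect c [579.2 -15.9] size [32.9 28.3] ang 20.6 cent [578.9 -16.2  66. ]
brown px [393.7 217.1] rect c [431.7 -51.3] size [10.3 55.1] ang 2.5 cent [429.7 -48.9  66. ]
brown px [370.8 198.2] rect c [ 489.  -109.9] size [47.  73.6] ang 83.0 cent [ 484.7 -109.6   66. ]
strip px [361.5 253.2] rect c [508.   76.4] size [327.7 508.2] ang 2.6 cent [509.2  61.5  62. ]
(351, 237) [ 24 130  53] [536.8  63.8 124.3]
(371, 187) [144 100  47] [ 486.2 -123.4   92.5]
(375, 255) [191 189 178] [476.9  57.4  51.1]
(330, 205) [33 33 32] [ 588.9 -136.4    5.5]
(358, 330) [ 28  90 168] [514.1 227.3   1.3]
```

```bash
cat > go.py <<'E'
import sys
from h import *
from scipy.spatial.transform import Rotation as R
# go.py x y zgrasp yaw (mm, deg): increments to bring grasp point there, tool down, tool x at yaw
def go(x,y,z,yaw):
    s=observe(); A=np.array(s['tcp_rot']); t=np.array([x,y,z+155])/1000; a=np.radians(yaw)
    B=np.array([[np.cos(a),np.sin(a),0],[np.sin(a),-np.cos(a),0],[0,0,-1]])
    print('t',np.round(A.T@(t-s['tcp_pos'])/.2,4),'r',np.round(R.from_matrix(A.T@B).as_rotvec()/np.pi,4),'clock',round(s['clock'],2))
v=list(map(float,sys.argv[1:]))
for i in range(0,len(v),4): go(*v[i:i+4])
E
python3 go.py 536 60 200 2
```

```text
t [2.4712 1.9189 0.2474] r [ 0.0005  0.     -0.1069] clock 0.1
```

Call:
{"op": "carry_out", "data": {
  "increments": [
    {"tx": 0.82, "ty": 0.64, "rz": -0.107, "gripper": 1},
    {"tx": 0.82, "ty": 0.64, "rz": -0.107, "gripper": 1},
    {"tx": 0.82, "ty": 0.64, "rz": -0.107, "gripper": 1},
    {"tx": 0.82, "ty": 0.64, "rz": -0.107, "gripper": 1},
    {"tx": 0.82, "ty": 0.64, "rz": -0.107, "gripper": 1},
    {"tx": 0.82, "ty": 0.64, "rz": -0.107, "gripper": 1},
    {"tx": 0.82, "ty": 0.64, "rz": -0.107, "gripper": 1}
  ]
}}

```text
validation failed for argument at $.in...
```

```bash
python3 go.py 536 60 220 2
```

```text
t [2.4712 1.9191 0.1474] r [ 0.0005  0.     -0.1069] clock 0.1
```

Call:
{"op": "carry_out", "data": {
  "increments": [
    {"tx": 0.82, "ty": 0.64, "tz": 0, "rx": 0, "ry": 0, "rz": -0.107, "gripper": 1},
    {"tx": 0.82, "ty": 0.64, "tz": 0, "rx": 0, "ry": 0, "rz": -0.107, "gripper": 1},
    {"tx": 0.82, "ty": 0.64, "tz": 0, "rx": 0, "ry": 0, "rz": -0.107, "gripper": 1},
    {"tx": 0.82, "ty": 0.64, "tz": 0, "rx": 0, "ry": 0, "rz": -0.107, "gripper": 1},
    {"tx": 0.82, "ty": 0.64, "tz": 0, "rx": 0, "ry": 0, "rz": -0.107, "gripper": 1},
    {"tx": 0.82, "ty": 0.64, "tz": 0, "rx": 0, "ry": 0, "rz": -0.107, "gripper": 1}
  ]
}}

```text
clock: 0.7
tcp_pos: [0.2972, 0.4011, 0.4049]
tcp_rot: [[0.999, 0.033, -0.0], [0.033, -0.999, 0.001], [0.0, -0.001, -1.0]]
contact_force: [0.3, 1.2, -0.1]
finger_gap: 0.999
grasp_force: 0.0
```

```bash
python3 go.py 536 60 220 2
```

```text
t [1.1373 1.744  0.1483] r [-0.0002 -0.     -0.0006] clock 0.7
```

Call:
{"op": "carry_out", "data": {
  "increments": [
    {"tx": 0.6, "ty": 0.9, "tz": 0, "rx": 0, "ry": 0, "rz": 0, "gripper": 1},
    {"tx": 0.6, "ty": 0.9, "tz": 0, "rx": 0, "ry": 0, "rz": 0, "gripper": 1},
    {"tx": 0.6, "ty": 0.9, "tz": 0, "rx": 0, "ry": 0, "rz": 0, "gripper": 1},
    {"tx": 0.6, "ty": 0.9, "tz": 0, "rx": 0, "ry": 0, "rz": 0, "gripper": 1},
    {"tx": 0.6, "ty": 0.9, "tz": 0, "rx": 0, "ry": 0, "rz": 0, "gripper": 1},
    {"tx": 0.6, "ty": 0.9, "tz": 0, "rx": 0, "ry": 0, "rz": 0, "gripper": 1}
  ]
}}

```text
clock: 1.3
tcp_pos: [0.4236, 0.2261, 0.4042]
tcp_rot: [[0.999, 0.033, -0.001], [0.033, -0.999, -0.001], [-0.001, 0.001, -1.0]]
contact_force: [-0.0, -0.1, 0.2]
finger_gap: 0.997
grasp_force: 0.0
```

```bash
python3 go.py 536 60 200 2
```

```text
t [0.5345 0.8485 0.246 ] r [ 0.0003  0.0003 -0.0006] clock 1.3
```

Call:
{"op": "carry_out", "data": {
  "increments": [
    {"tx": 0.534, "ty": 0.849, "tz": 0.24, "rx": 0, "ry": 0, "rz": 0, "gripper": 1},
    {"tx": 0.534, "ty": 0.849, "tz": 0.24, "rx": 0, "ry": 0, "rz": 0, "gripper": 1},
    {"tx": 0.534, "ty": 0.849, "tz": 0.24, "rx": 0, "ry": 0, "rz": 0, "gripper": 1},
    {"tx": 0.534, "ty": 0.849, "tz": 0.24, "rx": 0, "ry": 0, "rz": 0, "gripper": 1},
    {"tx": 0.534, "ty": 0.849, "tz": 0.24, "rx": 0, "ry": 0, "rz": 0, "gripper": 1},
    {"tx": 0.534, "ty": 0.849, "tz": 0.24, "rx": 0, "ry": 0, "rz": 0, "gripper": 1},
    {"tx": 0.534, "ty": 0.849, "tz": 0.24, "rx": 0, "ry": 0, "rz": 0, "gripper": 1}
  ]
}}

```text
clock: 2.0
tcp_pos: [0.5354, 0.0624, 0.3567]
tcp_rot: [[0.999, 0.037, -0.0], [0.037, -0.999, 0.0], [-0.0, -0.0, -1.0]]
contact_force: [-0.1, 1.0, 0.4]
finger_gap: 0.998
grasp_force: 0.0
```

```bash
python3 go.py 536 60 104 2; python3 -c "
from h import *
im,d=cams.get_image('wrist'); np.savez('w1.npz',im=im,d=d); cv2.imwrite('pics/w1.png',im[...,::-1])"
```

```text
t [0.0028 0.0119 0.4886] r [-0.      0.0001  0.0006] clock 2.0
```

View pics/w1.png

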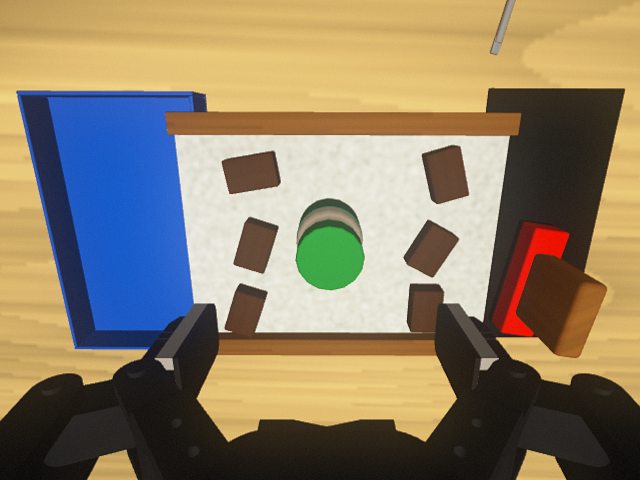

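The wrist view is sharp: lid at (330,257), six chips around it, and the scraper grip top near (575,315). I'll cross-check the pot and scraper with it.

```bash
python3 - <<'E'
from meas import *
im=np.load('w1.npz')['im']; n='wrist'
blobs(im,n,(55,130,120),(75,255,255),.125,(280,180,380,300),200,'lid')
blobs(im,n,(0,200,150),(3,255,255),.031,(480,200,580,345),100,'foot')
blobs(im,n,(8,80,60),(20,255,255),.094,(500,240,620,365),100,'grip')
blobs(im,n,(0,0,150),(180,40,255),.05,(150,90,520,345),2000,'board')
E
python3 go.py 536 60 104 2
```

```text
lid px [329.5 257.7] rect c [536.1  60.6] size [38.  38.3] ang 83.2 cent [536.7  60.6 125. ]
foot px [532.7 273.4] rect c [ 483.6 -118.2] size [29.5 99.1] ang 83.3 cent [ 493.8 -115.5   31. ]
grip px [570.8 310.2] rect c [ 488.5 -100.7] size [101.4  82.8] ang 15.2 cent [ 492.5 -108.8   94. ]
board px [339.8 223.8] rect c [522.8  50.9] size [158.8 238.9] ang 2.1 cent [536.6  52.   50. ]
t [0.0032 0.0128 0.4906] r [-0.0001 -0.0002  0.0009] clock 2.05
```

Call:
{"op": "carry_out", "data": {
  "increments": [
    {"tx": 0.004, "ty": 0.009, "tz": 0.15, "rx": 0, "ry": 0, "rz": 0, "gripper": 1},
    {"tx": 0.004, "ty": 0.009, "tz": 0.3, "rx": 0, "ry": 0, "rz": 0, "gripper": 1},
    {"tx": 0.004, "ty": 0.009, "tz": 0.42, "rx": 0, "ry": 0, "rz": 0, "gripper": 1},
    {"tx": 0.004, "ty": 0.009, "tz": 0.49, "rx": 0, "ry": 0, "rz": 0, "gripper": 1},
    {"tx": 0.004, "ty": 0.009, "tz": 0.49, "rx": 0, "ry": 0, "rz": 0, "gripper": 1},
    {"tx": 0.004, "ty": 0.009, "tz": 0.49, "rx": 0, "ry": 0, "rz": 0, "gripper": 0.3},
    {"tx": 0.004, "ty": 0.009, "tz": 0.49, "rx": 0, "ry": 0, "rz": 0, "gripper": 0.3},
    {"tx": 0.004, "ty": 0.009, "tz": 0.49, "rx": 0, "ry": 0, "rz": 0, "gripper": 0.3}
  ],
  "squeeze": 30
}}

```text
clock: 2.85
tcp_pos: [0.5367, 0.0592, 0.2603]
tcp_rot: [[0.999, 0.036, 0.002], [0.036, -0.999, 0.001], [0.002, -0.001, -1.0]]
contact_force: [-0.1, 3.2, 2.9]
finger_gap: 0.514
grasp_force: 1.5
```

```bash
python3 go.py 536 60 104 2; python3 -c "
from plant import observe
s=observe();print(s['finger_gap'],s['grasp_force'],s['contact_force'])"
```

```text
t [-0.0033 -0.0042  0.0063] r [-0.0003 -0.0008  0.0002] clock 2.85
0.513676510436292 1.519485189437546 [-0.11698781  3.21285799  2.86759518]
```

Call:
{"op": "carry_out", "data": {
  "increments": [
    {"tx": 0, "ty": 0, "tz": 0, "rx": 0, "ry": 0, "rz": 0, "gripper": 0.3},
    {"tx": 0, "ty": 0, "tz": 0, "rx": 0, "ry": 0, "rz": 0, "gripper": 0.3},
    {"tx": 0, "ty": 0, "tz": 0, "rx": 0, "ry": 0, "rz": 0, "gripper": 0.3},
    {"tx": 0, "ty": 0, "tz": -0.05, "rx": 0, "ry": 0, "rz": 0, "gripper": 0.3},
    {"tx": 0, "ty": 0, "tz": -0.15, "rx": 0, "ry": 0, "rz": 0, "gripper": 0.3},
    {"tx": 0, "ty": 0, "tz": -0.25, "rx": 0, "ry": 0, "rz": 0, "gripper": 0.3},
    {"tx": 0, "ty": 0, "tz": -0.25, "rx": 0, "ry": 0, "rz": 0, "gripper": 0.3},
    {"tx": 0, "ty": 0, "tz": -0.25, "rx": 0, "ry": 0, "rz": 0, "gripper": 0.3}
  ]
}}

```text
clock: 3.65
tcp_pos: [0.5362, 0.0588, 0.3084]
tcp_rot: [[0.999, 0.035, -0.001], [0.035, -0.999, 0.0], [-0.001, -0.0, -1.0]]
contact_force: [0.6, -0.2, -2.6]
finger_gap: 0.489
grasp_force: 30.8
```

```bash
python3 go.py 604 -124 150 2 604 -124 57 2
```

```text
t [0.3068 0.9253 0.0162] r [-0.0001  0.0002  0.    ] clock 3.65
t [0.307  0.9255 0.4812] r [-0.0001  0.0002  0.    ] clock 3.65
```

Call:
{"op": "carry_out", "data": {
  "increments": [
    {"tx": 0.08, "ty": 0.23, "tz": 0, "rx": 0, "ry": 0, "rz": 0, "gripper": 0.3},
    {"tx": 0.15, "ty": 0.46, "tz": 0, "rx": 0, "ry": 0, "rz": 0, "gripper": 0.3},
    {"tx": 0.23, "ty": 0.69, "tz": 0, "rx": 0, "ry": 0, "rz": 0, "gripper": 0.3},
    {"tx": 0.28, "ty": 0.85, "tz": 0, "rx": 0, "ry": 0, "rz": 0, "gripper": 0.3},
    {"tx": 0.307, "ty": 0.925, "tz": 0, "rx": 0, "ry": 0, "rz": 0, "gripper": 0.3},
    {"tx": 0.307, "ty": 0.925, "tz": 0.1, "rx": 0, "ry": 0, "rz": 0, "gripper": 0.3},
    {"tx": 0.307, "ty": 0.925, "tz": 0.25, "rx": 0, "ry": 0, "rz": 0, "gripper": 0.3},
    {"tx": 0.307, "ty": 0.925, "tz": 0.25, "rx": 0, "ry": 0, "rz": 0, "gripper": 0.3}
  ]
}}

```text
clock: 4.45
tcp_pos: [0.6026, -0.1234, 0.2523]
tcp_rot: [[0.999, 0.035, -0.01], [0.035, -0.999, 0.002], [-0.01, -0.002, -1.0]]
contact_force: [-0.6, 0.9, -3.6]
finger_gap: 0.492
grasp_force: 31.1
```

```bash
python3 go.py 604 -124 58 2
```

```text
t [0.009  0.0036 0.1966] r [-0.0006  0.0032 -0.0001] clock 4.45
```

Call:
{"op": "carry_out", "data": {
  "increments": [
    {"tx": 0, "ty": 0, "tz": 0, "rx": 0, "ry": 0, "rz": 0, "gripper": 0.3},
    {"tx": 0, "ty": 0, "tz": 0.05, "rx": 0, "ry": 0, "rz": 0, "gripper": 0.3},
    {"tx": 0, "ty": 0, "tz": 0.1, "rx": 0, "ry": 0, "rz": 0, "gripper": 0.3},
    {"tx": 0, "ty": 0, "tz": 0.15, "rx": 0, "ry": 0, "rz": 0, "gripper": 0.3},
    {"tx": 0, "ty": 0, "tz": 0.18, "rx": 0, "ry": 0, "rz": 0, "gripper": 0.3},
    {"tx": 0, "ty": 0, "tz": 0.18, "rx": 0, "ry": 0, "rz": 0, "gripper": 0.3},
    {"tx": 0, "ty": 0, "tz": 0.18, "rx": 0, "ry": 0, "rz": 0, "gripper": 0.3}
  ]
}}

```text
clock: 5.15
tcp_pos: [0.6043, -0.1239, 0.2228]
tcp_rot: [[0.999, 0.035, 0.0], [0.035, -0.999, -0.0], [-0.0, 0.0, -1.0]]
contact_force: [0.8, 0.7, -1.3]
finger_gap: 0.492
grasp_force: 31.1
```

```bash
python3 go.py 604 -124 58 2;python3 - <<'E'
from h import *
im,d=cams.get_image('side'); hsv=cv2.cvtColor(im,cv2.COLOR_RGB2HSV)
cv2.imwrite('pics/s2.png',cv2.resize(im[150:270,270:430,::-1],None,fx=4,fy=4))
E
```

```text
t [-0.0015  0.0004  0.0492] r [0.0001 0.     0.0002] clock 5.15
```

View pics/s2.png

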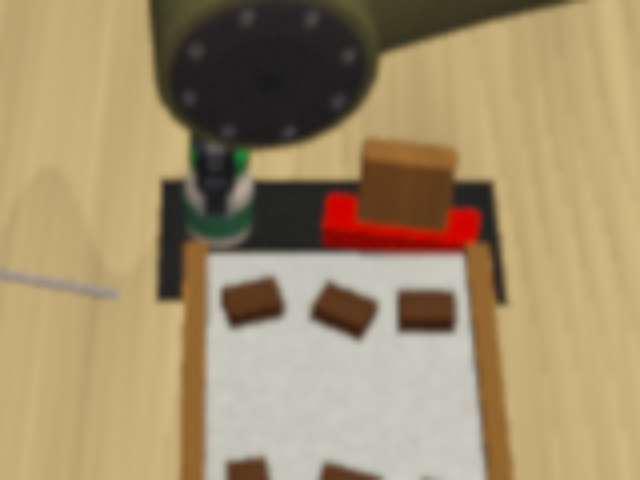

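The crop shows the pot upright in the gripper, over the mat at about (220,210), clear of the red foot at (400,215). Lowering the last centimetre.

Call:
{"op": "carry_out", "data": {
  "increments": [
    {"tx": 0, "ty": 0, "tz": 0.02, "rx": 0, "ry": 0, "rz": 0, "gripper": 0.3},
    {"tx": 0, "ty": 0, "tz": 0.035, "rx": 0, "ry": 0, "rz": 0, "gripper": 0.3},
    {"tx": 0, "ty": 0, "tz": 0.045, "rx": 0, "ry": 0, "rz": 0, "gripper": 0.3},
    {"tx": 0, "ty": 0, "tz": 0.045, "rx": 0, "ry": 0, "rz": 0, "gripper": 0.3},
    {"tx": 0, "ty": 0, "tz": 0.045, "rx": 0, "ry": 0, "rz": 0, "gripper": 0.3}
  ]
}}

```text
clock: 5.7
tcp_pos: [0.6042, -0.1239, 0.2137]
tcp_rot: [[0.999, 0.035, -0.0], [0.035, -0.999, -0.0], [-0.0, 0.0, -1.0]]
contact_force: [-0.4, 0.1, -1.3]
finger_gap: 0.492
grasp_force: 31.2
```

Weight is still on the tool, so I'll go down a little more.

Call:
{"op": "carry_out", "data": {
  "increments": [
    {"tx": 0, "ty": 0, "tz": 0.005, "rx": 0, "ry": 0, "rz": 0, "gripper": 0.3},
    {"tx": 0, "ty": 0, "tz": 0.01, "rx": 0, "ry": 0, "rz": 0, "gripper": 0.3},
    {"tx": 0, "ty": 0, "tz": 0.01, "rx": 0, "ry": 0, "rz": 0, "gripper": 0.3},
    {"tx": 0, "ty": 0, "tz": 0.01, "rx": 0, "ry": 0, "rz": 0, "gripper": 0.3}
  ]
}}

```text
clock: 6.1
tcp_pos: [0.6046, -0.1238, 0.2136]
tcp_rot: [[0.999, 0.036, 0.002], [0.036, -0.999, -0.001], [0.002, 0.001, -1.0]]
contact_force: [-1.6, 1.5, 6.0]
finger_gap: 0.492
grasp_force: 31.8
```

Call:
{"op": "carry_out", "data": {
  "increments": [
    {"tx": 0, "ty": 0, "tz": -0.005, "rx": 0, "ry": 0, "rz": 0, "gripper": 0.45},
    {"tx": 0, "ty": 0, "tz": -0.005, "rx": 0, "ry": 0, "rz": 0, "gripper": 0.6},
    {"tx": 0, "ty": 0, "tz": -0.005, "rx": 0, "ry": 0, "rz": 0, "gripper": 1},
    {"tx": 0, "ty": 0, "tz": -0.005, "rx": 0, "ry": 0, "rz": 0, "gripper": 1},
    {"tx": 0, "ty": 0, "tz": -0.1, "rx": 0, "ry": 0, "rz": 0, "gripper": 1},
    {"tx": 0, "ty": 0, "tz": -0.3, "rx": 0, "ry": 0, "rz": 0, "gripper": 1},
    {"tx": 0, "ty": 0, "tz": -0.5, "rx": 0, "ry": 0, "rz": 0, "gripper": 1},
    {"tx": 0, "ty": 0, "tz": -0.6, "rx": 0, "ry": 0, "rz": 0, "gripper": 1}
  ]
}}

```text
clock: 6.9
tcp_pos: [0.6045, -0.1241, 0.3362]
tcp_rot: [[0.999, 0.035, 0.005], [0.035, -0.999, -0.001], [0.005, 0.001, -1.0]]
contact_force: [-0.1, 0.1, 0.7]
finger_gap: 0.999
grasp_force: 0.0
```

```bash
python3 go.py 484 -118.5 160 -6.8 484 -118.5 65 -6.8
```

```text
t [-0.6019 -0.0497  0.1027] r [ 0.0003 -0.0017  0.049 ] clock 6.9
t [-0.6043 -0.0503  0.5777] r [ 0.0003 -0.0017  0.049 ] clock 6.9
```

Call:
{"op": "carry_out", "data": {
  "increments": [
    {"tx": -0.2, "ty": -0.015, "tz": 0, "rx": 0, "ry": 0, "rz": 0.02, "gripper": 0.5},
    {"tx": -0.4, "ty": -0.03, "tz": 0, "rx": 0, "ry": 0, "rz": 0.04, "gripper": 0.5},
    {"tx": -0.55, "ty": -0.045, "tz": 0.05, "rx": 0, "ry": 0, "rz": 0.049, "gripper": 0.5},
    {"tx": -0.603, "ty": -0.05, "tz": 0.1, "rx": 0, "ry": 0, "rz": 0.049, "gripper": 0.5},
    {"tx": -0.603, "ty": -0.05, "tz": 0.1, "rx": 0, "ry": 0, "rz": 0.049, "gripper": 0.5},
    {"tx": -0.603, "ty": -0.05, "tz": 0.1, "rx": 0, "ry": 0, "rz": 0.049, "gripper": 0.5}
  ]
}}

```text
clock: 7.5
tcp_pos: [0.4836, -0.1182, 0.3122]
tcp_rot: [[0.993, -0.118, 0.001], [-0.118, -0.993, -0.0], [0.001, 0.0, -1.0]]
contact_force: [0.1, -0.5, -0.1]
finger_gap: 0.502
grasp_force: 0.0
```

```bash
python3 go.py 484 -118.5 65 -6.8; python3 -c "
from h import *
im,d=cams.get_image('wrist'); cv2.imwrite('pics/w2.png',im[...,::-1])
from meas import *
blobs(im,'wrist',(0,200,150),(3,255,255),.031,(0,0,640,480),100,'foot')
blobs(im,'wrist',(55,130,120),(75,255,255),.078,(0,0,640,480),200,'lid')"
```

```text
t [0.002  0.0013 0.4608] r [ 0.0001 -0.0002  0.0001] clock 7.5
foot px [326.8 190.4] rect c [ 484.  -119.2] size [29.3 97.7] ang 83.3 cent [ 515.1 -122.5   31. ]
lid px [306.5  32.5] rect c [ 599.9 -122.5] size [38.4 31.1] ang 83.2 cent [ 601.6 -122.7   78. ]
```

View pics/w2.png

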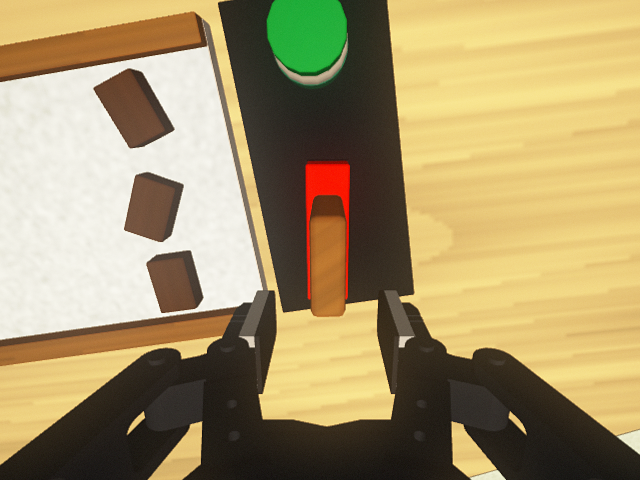

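The pot stands on the mat at (307,35), and the scraper grip at (328,260) is centred between the pads and aligned. Descending.

Call:
{"op": "carry_out", "data": {
  "increments": [
    {"tx": 0.001, "ty": 0.003, "tz": 0.12, "rx": 0, "ry": 0, "rz": 0, "gripper": 0.5},
    {"tx": 0.001, "ty": 0.003, "tz": 0.25, "rx": 0, "ry": 0, "rz": 0, "gripper": 0.5},
    {"tx": 0.001, "ty": 0.003, "tz": 0.37, "rx": 0, "ry": 0, "rz": 0, "gripper": 0.5},
    {"tx": 0.001, "ty": 0.003, "tz": 0.46, "rx": 0, "ry": 0, "rz": 0, "gripper": 0.5},
    {"tx": 0.001, "ty": 0.003, "tz": 0.46, "rx": 0, "ry": 0, "rz": 0, "gripper": 0.5},
    {"tx": 0.001, "ty": 0.003, "tz": 0.46, "rx": 0, "ry": 0, "rz": 0, "gripper": 0.1},
    {"tx": 0.001, "ty": 0.003, "tz": 0.46, "rx": 0, "ry": 0, "rz": 0, "gripper": 0.1},
    {"tx": 0.001, "ty": 0.003, "tz": 0.46, "rx": 0, "ry": 0, "rz": 0, "gripper": 0.1}
  ],
  "squeeze": 60
}}

```text
clock: 8.35
tcp_pos: [0.4842, -0.1188, 0.2213]
tcp_rot: [[0.993, -0.118, 0.003], [-0.118, -0.993, -0.0], [0.003, -0.0, -1.0]]
contact_force: [0.8, 0.1, 1.4]
finger_gap: 0.227
grasp_force: 59.0
```

Call:
{"op": "carry_out", "data": {
  "increments": [
    {"tx": 0, "ty": 0, "tz": 0, "rx": 0, "ry": 0, "rz": 0, "gripper": 0},
    {"tx": 0, "ty": 0, "tz": 0, "rx": 0, "ry": 0, "rz": 0, "gripper": 0},
    {"tx": 0, "ty": 0, "tz": 0, "rx": 0, "ry": 0, "rz": 0, "gripper": 0},
    {"tx": 0, "ty": 0, "tz": 0, "rx": 0, "ry": 0, "rz": 0, "gripper": 0}
  ]
}}

```text
clock: 8.75
tcp_pos: [0.4841, -0.1187, 0.2213]
tcp_rot: [[0.993, -0.118, 0.003], [-0.118, -0.993, -0.0], [0.003, 0.0, -1.0]]
contact_force: [0.6, 0.7, 5.4]
finger_gap: 0.227
grasp_force: 59.7
```

```bash
python3 go.py 484 -118.5 150 2
```

```text
t [ 0.0006 -0.0011 -0.4187] r [ 0.0001 -0.001  -0.0488] clock 8.75
```

Call:
{"op": "carry_out", "data": {
  "increments": [
    {"tx": 0, "ty": 0, "tz": -0.1, "rx": 0, "ry": 0, "rz": 0, "gripper": 0},
    {"tx": 0, "ty": 0, "tz": -0.25, "rx": 0, "ry": 0, "rz": 0, "gripper": 0},
    {"tx": 0, "ty": 0, "tz": -0.4, "rx": 0, "ry": 0, "rz": 0, "gripper": 0},
    {"tx": 0, "ty": 0, "tz": -0.42, "rx": 0, "ry": 0, "rz": -0.02, "gripper": 0},
    {"tx": 0, "ty": 0, "tz": -0.42, "rx": 0, "ry": 0, "rz": -0.049, "gripper": 0},
    {"tx": 0, "ty": 0, "tz": -0.42, "rx": 0, "ry": 0, "rz": -0.049, "gripper": 0}
  ]
}}

```text
clock: 9.35
tcp_pos: [0.4831, -0.1186, 0.3028]
tcp_rot: [[0.999, 0.036, -0.002], [0.036, -0.999, 0.001], [-0.002, -0.001, -1.0]]
contact_force: [-0.2, -0.4, -2.6]
finger_gap: 0.226
grasp_force: 58.8
```

```bash
python3 go.py 501 -65.4 145 2  501 -65.4 114 2
```

```text
t [ 0.099  -0.2624  0.0143] r [-0.0003  0.0006  0.0004] clock 9.35
t [ 0.0993 -0.2623  0.1693] r [-0.0003  0.0006  0.0004] clock 9.35
```

Call:
{"op": "carry_out", "data": {
  "increments": [
    {"tx": 0.05, "ty": -0.13, "tz": 0, "rx": 0, "ry": 0, "rz": 0, "gripper": 0},
    {"tx": 0.098, "ty": -0.262, "tz": 0, "rx": 0, "ry": 0, "rz": 0, "gripper": 0},
    {"tx": 0.098, "ty": -0.262, "tz": 0, "rx": 0, "ry": 0, "rz": 0, "gripper": 0},
    {"tx": 0.098, "ty": -0.262, "tz": 0.08, "rx": 0, "ry": 0, "rz": 0, "gripper": 0},
    {"tx": 0.098, "ty": -0.262, "tz": 0.14, "rx": 0, "ry": 0, "rz": 0, "gripper": 0},
    {"tx": 0.098, "ty": -0.262, "tz": 0.15, "rx": 0, "ry": 0, "rz": 0, "gripper": 0},
    {"tx": 0.098, "ty": -0.262, "tz": 0.15, "rx": 0, "ry": 0, "rz": 0, "gripper": 0}
  ]
}}

```text
clock: 10.05
tcp_pos: [0.501, -0.066, 0.273]
tcp_rot: [[0.999, 0.034, -0.002], [0.034, -0.999, -0.001], [-0.002, 0.001, -1.0]]
contact_force: [0.4, -0.3, -2.1]
finger_gap: 0.226
grasp_force: 59.2
```

```bash
python3 go.py 501 -65.4 114 2; python3 -c "
from h import *
im,d=cams.get_image('wrist'); cv2.imwrite('pics/w3.png',im[...,::-1])"
```

```text
t [ 0.0003 -0.0032  0.02  ] r [ 0.0002  0.0005 -0.0002] clock 10.05
```

View pics/w3.png

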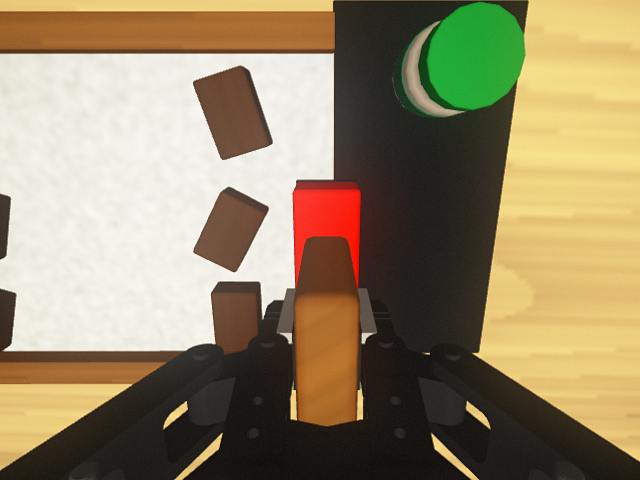

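The foot at (327,235) sits at the board's end, behind all three near chips at (233,112), (232,230) and (237,315). Lowering to about 1 mm above the board and sweeping the first lane.

Call:
{"op": "carry_out", "data": {
  "increments": [
    {"tx": 0, "ty": 0, "tz": 0.008, "rx": 0, "ry": 0, "rz": 0, "gripper": 0},
    {"tx": 0, "ty": 0, "tz": 0.016, "rx": 0, "ry": 0, "rz": 0, "gripper": 0},
    {"tx": 0, "ty": -0.05, "tz": 0.016, "rx": 0, "ry": 0, "rz": 0, "gripper": 0},
    {"tx": 0, "ty": -0.12, "tz": 0.016, "rx": 0, "ry": 0, "rz": 0, "gripper": 0},
    {"tx": 0, "ty": -0.19, "tz": 0.016, "rx": 0, "ry": 0, "rz": 0, "gripper": 0},
    {"tx": 0, "ty": -0.26, "tz": 0.016, "rx": 0, "ry": 0, "rz": 0, "gripper": 0},
    {"tx": 0, "ty": -0.33, "tz": 0.016, "rx": 0, "ry": 0, "rz": 0, "gripper": 0},
    {"tx": 0, "ty": -0.4, "tz": 0.016, "rx": 0, "ry": 0, "rz": 0, "gripper": 0}
  ]
}}

```text
clock: 10.9
tcp_pos: [0.4983, 0.0158, 0.2706]
tcp_rot: [[0.999, 0.036, 0.0], [0.036, -0.999, -0.0], [0.0, 0.0, -1.0]]
contact_force: [-0.3, 0.2, -2.1]
finger_gap: 0.227
grasp_force: 59.3
```

```bash
python3 go.py 493 172 113.5 2; python3 -c "
from plant import observe
print(observe()['tcp_pos'],observe()['contact_force'])"
```

```text
t [ 0.0016 -0.7816  0.0104] r [ 0.     -0.      0.0003] clock 10.9
[0.49829436 0.01577141 0.27059088] [-0.33454322  0.17310069 -2.05695611]
```

Call:
{"op": "carry_out", "data": {
  "increments": [
    {"tx": 0, "ty": -0.06, "tz": 0.005, "rx": 0, "ry": 0, "rz": 0, "gripper": 0},
    {"tx": 0, "ty": -0.12, "tz": 0.005, "rx": 0, "ry": 0, "rz": 0, "gripper": 0},
    {"tx": 0, "ty": -0.18, "tz": 0.005, "rx": 0, "ry": 0, "rz": 0, "gripper": 0},
    {"tx": 0, "ty": -0.24, "tz": 0.005, "rx": 0, "ry": 0, "rz": 0, "gripper": 0},
    {"tx": 0, "ty": -0.3, "tz": 0.005, "rx": 0, "ry": 0, "rz": 0, "gripper": 0},
    {"tx": 0, "ty": -0.36, "tz": 0.005, "rx": 0, "ry": 0, "rz": 0, "gripper": 0},
    {"tx": 0, "ty": -0.42, "tz": 0.005, "rx": 0, "ry": 0, "rz": 0, "gripper": 0},
    {"tx": 0, "ty": -0.48, "tz": 0.005, "rx": 0, "ry": 0, "rz": 0, "gripper": 0}
  ]
}}

```text
clock: 11.7
tcp_pos: [0.495, 0.1112, 0.2695]
tcp_rot: [[0.999, 0.035, -0.0], [0.035, -0.999, -0.0], [-0.0, 0.0, -1.0]]
contact_force: [0.0, -0.6, -2.2]
finger_gap: 0.226
grasp_force: 59.4
```

Call:
{"op": "carry_out", "data": {
  "increments": [
    {"tx": 0, "ty": -0.06, "tz": 0, "rx": 0, "ry": 0, "rz": 0, "gripper": 0},
    {"tx": 0, "ty": -0.12, "tz": 0, "rx": 0, "ry": 0, "rz": 0, "gripper": 0},
    {"tx": 0, "ty": -0.18, "tz": 0, "rx": 0, "ry": 0, "rz": 0, "gripper": 0},
    {"tx": 0, "ty": -0.24, "tz": 0, "rx": 0, "ry": 0, "rz": 0, "gripper": 0},
    {"tx": 0, "ty": -0.3, "tz": 0, "rx": 0, "ry": 0, "rz": 0, "gripper": 0},
    {"tx": 0, "ty": -0.32, "tz": 0, "rx": 0, "ry": 0, "rz": 0, "gripper": 0},
    {"tx": 0, "ty": -0.32, "tz": 0, "rx": 0, "ry": 0, "rz": 0, "gripper": 0}
  ]
}}

```text
clock: 12.4
tcp_pos: [0.4927, 0.1748, 0.2694]
tcp_rot: [[0.999, 0.036, -0.0], [0.036, -0.999, -0.0], [-0.0, 0.0, -1.0]]
contact_force: [-0.2, -0.2, -2.0]
finger_gap: 0.226
grasp_force: 59.3
```

```bash
python3 -c "
from h import *
im,d=cams.get_image('side'); cv2.imwrite('pics/s4.png',cv2.resize(im[180:370,280:430,::-1],None,fx=3,fy=3))"
```

```text
(no output)
```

View pics/s4.png

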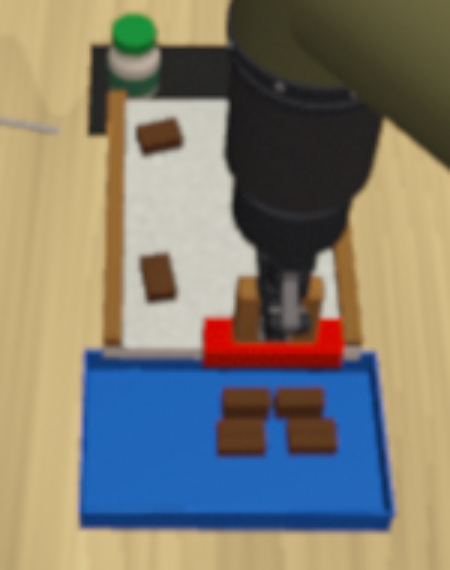

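Four chips lie in the tray around (275,420). Two remain in the other lane, at (158,135) and (158,277). Lifting and going back for the second lane.

Call:
{"op": "carry_out", "data": {
  "increments": [
    {"tx": 0, "ty": 0, "tz": -0.1, "rx": 0, "ry": 0, "rz": 0, "gripper": 0},
    {"tx": 0, "ty": 0, "tz": -0.2, "rx": 0, "ry": 0, "rz": 0, "gripper": 0},
    {"tx": 0.06, "ty": 0.2, "tz": -0.2, "rx": 0, "ry": 0, "rz": 0, "gripper": 0},
    {"tx": 0.12, "ty": 0.4, "tz": -0.2, "rx": 0, "ry": 0, "rz": 0, "gripper": 0},
    {"tx": 0.18, "ty": 0.6, "tz": -0.2, "rx": 0, "ry": 0, "rz": 0, "gripper": 0},
    {"tx": 0.24, "ty": 0.8, "tz": -0.2, "rx": 0, "ry": 0, "rz": 0, "gripper": 0},
    {"tx": 0.26, "ty": 0.9, "tz": -0.2, "rx": 0, "ry": 0, "rz": 0, "gripper": 0},
    {"tx": 0.26, "ty": 0.9, "tz": -0.2, "rx": 0, "ry": 0, "rz": 0, "gripper": 0}
  ]
}}

```text
clock: 13.25
tcp_pos: [0.5513, -0.0068, 0.3093]
tcp_rot: [[1.0, 0.031, -0.001], [0.031, -1.0, -0.001], [-0.001, 0.001, -1.0]]
contact_force: [-0.0, 0.1, -2.2]
finger_gap: 0.229
grasp_force: 59.7
```

```bash
python3 go.py 553 -63.6 145 2  553 -63.6 114 2
```

```text
t [-2.00e-04  2.84e-01  4.69e-02] r [ 0.0003  0.0002 -0.0012] clock 13.25
t [-1.000e-04  2.838e-01  2.019e-01] r [ 0.0003  0.0002 -0.0012] clock 13.25
```

Call:
{"op": "carry_out", "data": {
  "increments": [
    {"tx": 0, "ty": 0.14, "tz": 0, "rx": 0, "ry": 0, "rz": 0, "gripper": 0},
    {"tx": 0, "ty": 0.282, "tz": 0, "rx": 0, "ry": 0, "rz": 0, "gripper": 0},
    {"tx": 0, "ty": 0.282, "tz": 0, "rx": 0, "ry": 0, "rz": 0, "gripper": 0},
    {"tx": 0, "ty": 0.282, "tz": 0.1, "rx": 0, "ry": 0, "rz": 0, "gripper": 0},
    {"tx": 0, "ty": 0.282, "tz": 0.16, "rx": 0, "ry": 0, "rz": 0, "gripper": 0},
    {"tx": 0, "ty": 0.282, "tz": 0.18, "rx": 0, "ry": 0, "rz": 0, "gripper": 0},
    {"tx": 0, "ty": 0.282, "tz": 0.18, "rx": 0, "ry": 0, "rz": 0, "gripper": 0}
  ]
}}

```text
clock: 13.95
tcp_pos: [0.5529, -0.0598, 0.2728]
tcp_rot: [[0.999, 0.036, -0.001], [0.036, -0.999, -0.001], [-0.001, 0.0, -1.0]]
contact_force: [-0.2, -0.9, -1.4]
finger_gap: 0.223
grasp_force: 59.8
```

```bash
python3 go.py 553 -63.6 114.2 2
```

```text
t [-0.0001  0.0188  0.0182] r [0.0001 0.0005 0.0003] clock 13.95
```

Call:
{"op": "carry_out", "data": {
  "increments": [
    {"tx": 0, "ty": 0, "tz": 0.009, "rx": 0, "ry": 0, "rz": 0, "gripper": 0},
    {"tx": 0, "ty": 0, "tz": 0.017, "rx": 0, "ry": 0, "rz": 0, "gripper": 0},
    {"tx": 0, "ty": -0.05, "tz": 0.017, "rx": 0, "ry": 0, "rz": 0, "gripper": 0},
    {"tx": 0, "ty": -0.12, "tz": 0.017, "rx": 0, "ry": 0, "rz": 0, "gripper": 0},
    {"tx": 0, "ty": -0.19, "tz": 0.017, "rx": 0, "ry": 0, "rz": 0, "gripper": 0},
    {"tx": 0, "ty": -0.26, "tz": 0.017, "rx": 0, "ry": 0, "rz": 0, "gripper": 0},
    {"tx": 0, "ty": -0.33, "tz": 0.017, "rx": 0, "ry": 0, "rz": 0, "gripper": 0},
    {"tx": 0, "ty": -0.4, "tz": 0.017, "rx": 0, "ry": 0, "rz": 0, "gripper": 0}
  ]
}}

```text
clock: 14.75
tcp_pos: [0.5502, 0.0212, 0.2702]
tcp_rot: [[0.999, 0.036, 0.0], [0.036, -0.999, -0.0], [0.0, 0.0, -1.0]]
contact_force: [0.3, 0.2, -1.4]
finger_gap: 0.226
grasp_force: 59.8
```

```bash
python3 go.py 544.6 177.4 114.2 2
```

```text
t [ 2.000e-04 -7.815e-01  5.200e-03] r [ 0.     -0.0001  0.0003] clock 14.75
```

Call:
{"op": "carry_out", "data": {
  "increments": [
    {"tx": 0, "ty": -0.06, "tz": 0.003, "rx": 0, "ry": 0, "rz": 0, "gripper": 0},
    {"tx": 0, "ty": -0.12, "tz": 0.003, "rx": 0, "ry": 0, "rz": 0, "gripper": 0},
    {"tx": 0, "ty": -0.18, "tz": 0.003, "rx": 0, "ry": 0, "rz": 0, "gripper": 0},
    {"tx": 0, "ty": -0.24, "tz": 0.003, "rx": 0, "ry": 0, "rz": 0, "gripper": 0},
    {"tx": 0, "ty": -0.3, "tz": 0.003, "rx": 0, "ry": 0, "rz": 0, "gripper": 0},
    {"tx": 0, "ty": -0.36, "tz": 0.003, "rx": 0, "ry": 0, "rz": 0, "gripper": 0},
    {"tx": 0, "ty": -0.42, "tz": 0.003, "rx": 0, "ry": 0, "rz": 0, "gripper": 0},
    {"tx": 0, "ty": -0.48, "tz": 0.003, "rx": 0, "ry": 0, "rz": 0, "gripper": 0}
  ]
}}

```text
clock: 15.55
tcp_pos: [0.5468, 0.1166, 0.2695]
tcp_rot: [[0.999, 0.035, 0.0], [0.035, -0.999, -0.0], [-0.0, 0.0, -1.0]]
contact_force: [0.3, -0.3, -2.4]
finger_gap: 0.229
grasp_force: 59.8
```

Call:
{"op": "carry_out", "data": {
  "increments": [
    {"tx": 0, "ty": -0.06, "tz": 0, "rx": 0, "ry": 0, "rz": 0, "gripper": 0},
    {"tx": 0, "ty": -0.12, "tz": 0, "rx": 0, "ry": 0, "rz": 0, "gripper": 0},
    {"tx": 0, "ty": -0.18, "tz": 0, "rx": 0, "ry": 0, "rz": 0, "gripper": 0},
    {"tx": 0, "ty": -0.24, "tz": 0, "rx": 0, "ry": 0, "rz": 0, "gripper": 0},
    {"tx": 0, "ty": -0.3, "tz": 0, "rx": 0, "ry": 0, "rz": 0, "gripper": 0},
    {"tx": 0, "ty": -0.3, "tz": 0, "rx": 0, "ry": 0, "rz": 0, "gripper": 0},
    {"tx": 0, "ty": -0.3, "tz": 0, "rx": 0, "ry": 0, "rz": 0, "gripper": 0}
  ]
}}

```text
clock: 16.25
tcp_pos: [0.5447, 0.176, 0.2694]
tcp_rot: [[0.999, 0.036, -0.0], [0.036, -0.999, -0.0], [-0.0, 0.0, -1.0]]
contact_force: [0.1, -0.4, -2.1]
finger_gap: 0.227
grasp_force: 59.8
```

Call:
{"op": "carry_out", "data": {
  "increments": [
    {"tx": 0, "ty": 0, "tz": -0.1, "rx": 0, "ry": 0, "rz": 0, "gripper": 0},
    {"tx": 0, "ty": 0, "tz": -0.2, "rx": 0, "ry": 0, "rz": 0, "gripper": 0},
    {"tx": -0.06, "ty": 0.2, "tz": -0.2, "rx": 0, "ry": 0, "rz": 0, "gripper": 0},
    {"tx": -0.12, "ty": 0.4, "tz": -0.2, "rx": 0, "ry": 0, "rz": 0, "gripper": 0},
    {"tx": -0.18, "ty": 0.6, "tz": -0.2, "rx": 0, "ry": 0, "rz": 0, "gripper": 0},
    {"tx": -0.24, "ty": 0.8, "tz": -0.2, "rx": 0, "ry": 0, "rz": 0, "gripper": 0},
    {"tx": -0.3, "ty": 0.98, "tz": -0.2, "rx": 0, "ry": 0, "rz": 0, "gripper": 0},
    {"tx": -0.3, "ty": 0.98, "tz": -0.2, "rx": 0, "ry": 0, "rz": 0, "gripper": 0}
  ]
}}

```text
clock: 17.05
tcp_pos: [0.4905, -0.0259, 0.3102]
tcp_rot: [[1.0, 0.031, 0.001], [0.031, -1.0, -0.001], [0.001, 0.001, -1.0]]
contact_force: [0.1, -0.1, -1.9]
finger_gap: 0.227
grasp_force: 60.0
```

```bash
python3 go.py 484 -122 145 2 484 -122 67 2;  python3 -c "
from h import *
im,d=cams.get_image('side'); cv2.imwrite('pics/s5.png',cv2.resize(im[180:370,280:430,::-1],None,fx=3,fy=3))"
```

```text
t [-0.0473  0.4791  0.051 ] r [ 0.0002 -0.0002 -0.0012] clock 17.05
t [-0.0476  0.4788  0.441 ] r [ 0.0002 -0.0002 -0.0012] clock 17.05
```

View pics/s5.png

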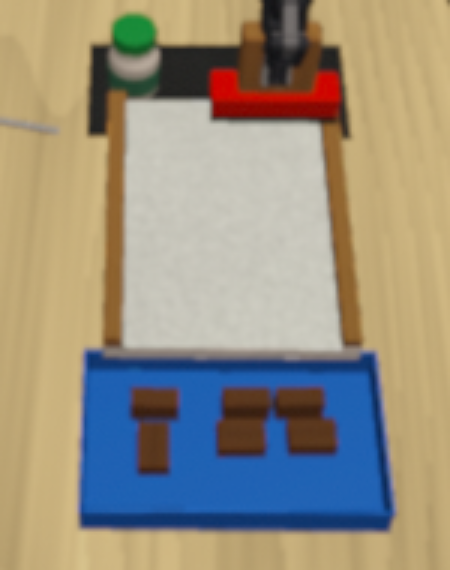

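All six chips are in the tray, in the region (130–335, 390–470), and the board is empty. Returning the scraper to the mat.

Call:
{"op": "carry_out", "data": {
  "increments": [
    {"tx": -0.02, "ty": 0.2, "tz": 0, "rx": 0, "ry": 0, "rz": 0, "gripper": 0},
    {"tx": -0.04, "ty": 0.4, "tz": 0, "rx": 0, "ry": 0, "rz": 0, "gripper": 0},
    {"tx": -0.047, "ty": 0.48, "tz": 0, "rx": 0, "ry": 0, "rz": 0, "gripper": 0},
    {"tx": -0.047, "ty": 0.48, "tz": 0, "rx": 0, "ry": 0, "rz": 0, "gripper": 0},
    {"tx": -0.047, "ty": 0.48, "tz": 0.12, "rx": 0, "ry": 0, "rz": 0, "gripper": 0},
    {"tx": -0.047, "ty": 0.48, "tz": 0.25, "rx": 0, "ry": 0, "rz": 0, "gripper": 0},
    {"tx": -0.047, "ty": 0.48, "tz": 0.37, "rx": 0, "ry": 0, "rz": 0, "gripper": 0},
    {"tx": -0.047, "ty": 0.48, "tz": 0.37, "rx": 0, "ry": 0, "rz": 0, "gripper": 0}
  ]
}}

```text
clock: 17.9
tcp_pos: [0.4847, -0.1176, 0.2317]
tcp_rot: [[0.999, 0.036, -0.007], [0.036, -0.999, 0.001], [-0.007, -0.001, -1.0]]
contact_force: [-0.1, 1.1, -3.5]
finger_gap: 0.226
grasp_force: 60.1
```

```bash
python3 go.py 484 -122 66.3 2
```

```text
t [-0.0041  0.022   0.0519] r [-0.0003  0.0021  0.0003] clock 17.9
```

Call:
{"op": "carry_out", "data": {
  "increments": [
    {"tx": 0, "ty": 0.02, "tz": 0, "rx": 0, "ry": 0, "rz": 0, "gripper": 0},
    {"tx": 0, "ty": 0.02, "tz": 0, "rx": 0, "ry": 0, "rz": 0, "gripper": 0},
    {"tx": 0, "ty": 0.02, "tz": 0.02, "rx": 0, "ry": 0, "rz": 0, "gripper": 0},
    {"tx": 0, "ty": 0.02, "tz": 0.04, "rx": 0, "ry": 0, "rz": 0, "gripper": 0},
    {"tx": 0, "ty": 0.02, "tz": 0.05, "rx": 0, "ry": 0, "rz": 0, "gripper": 0},
    {"tx": 0, "ty": 0.02, "tz": 0.05, "rx": 0, "ry": 0, "rz": 0, "gripper": 0},
    {"tx": 0, "ty": 0.02, "tz": 0.05, "rx": 0, "ry": 0, "rz": 0, "gripper": 0}
  ]
}}

```text
clock: 18.6
tcp_pos: [0.4858, -0.1227, 0.2256]
tcp_rot: [[0.999, 0.035, 0.0], [0.035, -0.999, -0.0], [0.0, 0.0, -1.0]]
contact_force: [-0.3, -0.3, -2.5]
finger_gap: 0.225
grasp_force: 60.2
```

Four millimetres to go (contact was at TCP z 0.2213).

Call:
{"op": "carry_out", "data": {
  "increments": [
    {"tx": 0, "ty": 0, "tz": 0.01, "rx": 0, "ry": 0, "rz": 0, "gripper": 0},
    {"tx": 0, "ty": 0, "tz": 0.018, "rx": 0, "ry": 0, "rz": 0, "gripper": 0},
    {"tx": 0, "ty": 0, "tz": 0.023, "rx": 0, "ry": 0, "rz": 0, "gripper": 0},
    {"tx": 0, "ty": 0, "tz": 0.023, "rx": 0, "ry": 0, "rz": 0, "gripper": 0},
    {"tx": 0, "ty": 0, "tz": 0.023, "rx": 0, "ry": 0, "rz": 0, "gripper": 0}
  ]
}}

```text
clock: 19.1
tcp_pos: [0.4858, -0.1227, 0.2213]
tcp_rot: [[0.999, 0.035, 0.0], [0.035, -0.999, -0.0], [0.0, 0.0, -1.0]]
contact_force: [-3.5, 1.4, 2.6]
finger_gap: 0.229
grasp_force: 60.7
```

Contact. Releasing to half open and retreating.

Call:
{"op": "carry_out", "data": {
  "increments": [
    {"tx": 0, "ty": 0, "tz": 0, "rx": 0, "ry": 0, "rz": 0, "gripper": 0.3},
    {"tx": 0, "ty": 0, "tz": 0, "rx": 0, "ry": 0, "rz": 0, "gripper": 0.5},
    {"tx": 0, "ty": 0, "tz": 0, "rx": 0, "ry": 0, "rz": 0, "gripper": 0.5},
    {"tx": 0, "ty": 0, "tz": 0, "rx": 0, "ry": 0, "rz": 0, "gripper": 0.5},
    {"tx": 0, "ty": 0, "tz": -0.1, "rx": 0, "ry": 0, "rz": 0, "gripper": 0.5},
    {"tx": 0, "ty": 0, "tz": -0.3, "rx": 0, "ry": 0, "rz": 0, "gripper": 0.5},
    {"tx": 0, "ty": 0, "tz": -0.5, "rx": 0, "ry": 0, "rz": 0, "gripper": 0.5},
    {"tx": 0, "ty": 0, "tz": -0.7, "rx": 0, "ry": 0, "rz": 0, "gripper": 0.5}
  ]
}}

```text
clock: 19.9
tcp_pos: [0.4856, -0.1227, 0.3625]
tcp_rot: [[0.999, 0.035, 0.0], [0.035, -0.999, -0.0], [0.0, 0.0, -1.0]]
contact_force: [0.5, -0.1, -0.2]
finger_gap: 0.5
grasp_force: 0.0
```

Call:
{"op": "carry_out", "data": {
  "increments": [
    {"tx": -0.1, "ty": -0.2, "tz": -0.1, "rx": 0, "ry": 0, "rz": 0, "gripper": 0.5},
    {"tx": -0.2, "ty": -0.4, "tz": -0.1, "rx": 0, "ry": 0, "rz": 0, "gripper": 0.5},
    {"tx": -0.3, "ty": -0.6, "tz": -0.1, "rx": 0, "ry": 0, "rz": 0, "gripper": 0.5},
    {"tx": -0.3, "ty": -0.6, "tz": -0.1, "rx": 0, "ry": 0, "rz": 0, "gripper": 0.5},
    {"tx": -0.3, "ty": -0.6, "tz": -0.1, "rx": 0, "ry": 0, "rz": 0, "gripper": 0.5}
  ]
}}

```text
clock: 20.4
tcp_pos: [0.4213, -0.004, 0.3814]
tcp_rot: [[0.999, 0.038, 0.001], [0.038, -0.999, 0.0], [0.001, -0.0, -1.0]]
contact_force: [-0.6, 0.3, -0.5]
finger_gap: 0.499
grasp_force: 0.0
```

```bash
python3 -c "
from h import *
im,d=cams.get_image('side'); cv2.imwrite('pics/s6.png',cv2.resize(im[160:370,280:430,::-1],None,fx=2.8,fy=2.8))"
```

```text
(no output)
```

View pics/s6.png

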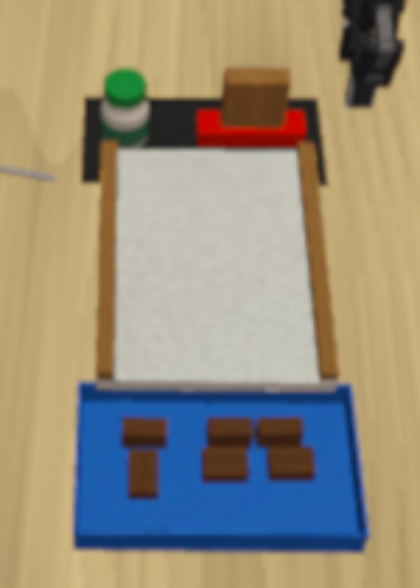

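The pot (125,105) and scraper (250,110) both stand upright on the mat, the board is clear, and all six chips are in the tray. The gripper is free of everything, so I'm handing in.

```bash
python3 -c "
from plant import sign_off
print(sign_off())"
```

```text
the job is handed in; nothing more can be done
None
```

The job is handed in at about 20 s on the robot's clock: the last camera view shows all six chips in the tray, the pot and scraper standing upright on the mat, and the board clear; I never moved the glue bottle, wooden block or screwdriver.

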